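# Put the glass stoppers away in the graded stand

### The job

Put the green and the amber glass stopper away in the pale wooden stand on the entry shelf: each upright and fully home, resting on its flange, in the hole that matches its stem, which is the narrowest hole the stem goes into. Let go of them, and leave everything else on the shelf where it is.

Things in the scene. Friction and masses are not known exactly. Their poses are not given: they have to be found in the camera images.
- green_stopper_mid (a point): green glass stopper standing upright on its white stem; 72 mm tall, 110 g. Stem: 22 mm diameter, 30 mm long, foot bevelled 2.5 mm. Above it the glass flange (49 mm diameter, 30-34 mm above the foot), then a round knob, 36 mm diameter, 36-72 mm above the foot: grip it about 58 mm up to keep fingertips off the flange. This point: on the axis, 36 mm above the foot. z up the axis
- amber_stopper_mid (a point): amber glass stopper standing upright on its white stem; 72 mm tall, 110 g. Stem: 34 mm diameter, 30 mm long, foot bevelled 2.5 mm. Above it the glass flange (49 mm diameter, 30-34 mm above the foot), then a round knob, 36 mm diameter, 36-72 mm above the foot: grip it about 58 mm up to keep fingertips off the flange. This point: on the axis, 36 mm above the foot. z up the axis
- green_stopper: the whole green stopper; origin at the centre of its foot, z up its axis
- amber_stopper: the whole amber stopper; origin at the centre of its foot, z up its axis
- stand: pale wooden block 200 x 62 mm, 42 mm high, fixed to the white shelf, whose top is 120 mm above the table; it may face any way round. Four round holes in a row along its length, 50 mm apart, graded 20, 26, 32 and 38 mm. Origin: centre of its underside; x along the row towards the wider holes
- hole20 (a point): centre of the mouth of the 20 mm hole in the stand, level with the stand's top face; round, true diameter 20 mm with a 2.5 mm bevel at the rim, 32 mm deep, upright; end of the row. x runs along the row towards the wider holes, z up.
- hole26 (a point): centre of the mouth of the 26 mm hole in the stand, level with the stand's top face; round, true diameter 26 mm with a 2.5 mm bevel at the rim, 32 mm deep, upright; second in the row. x runs along the row towards the wider holes, z up.
- hole32 (a point): centre of the mouth of the 32 mm hole in the stand, level with the stand's top face; round, true diameter 32 mm with a 2.5 mm bevel at the rim, 32 mm deep, upright; third in the row. x runs along the row towards the wider holes, z up.
- hole38 (a point): centre of the mouth of the 38 mm hole in the stand, level with the stand's top face; round, true diameter 38 mm with a 2.5 mm bevel at the rim, 32 mm deep, upright; the other end of the row. x runs along the row towards the wider holes, z up.
- key_box: bystander: open clear acrylic key box 110 x 150 mm, 55 mm high, with keys in it; origin at the centre of its underside
- coin_cup: bystander: copper-toned metal coin cup, 72 mm in diameter, 70 mm high; origin at the centre of its underside
- light_clip: bystander: grey plastic bicycle light clip 50 x 30 mm, 38 mm high; origin at the centre of its underside
- glasses_case: bystander: blue hard glasses case 65 x 160 mm, 45 mm high; origin at the centre of its underside
- polish_tin: bystander: dark round shoe-polish tin, 74 mm in diameter, 30 mm high; origin at the centre of its underside
- torch: bystander: lying aluminium pocket torch, 28 mm thick, about 128 mm long along its x; origin at the underside of its middle
Not all that is in view belongs to the job. Leave any blue look-alike of the amber_stopper alone. Of the things shaped like the green_stopper, the green one is meant.

How it is judged:
At the end, for the whole second after the job is handed in: The green stopper (22 mm stem) is in the 26 mm hole and the amber one (34 mm stem) in the 38 mm hole: axis within 5 mm of the hole's, flange within 3 mm of resting on the stand's top, upright within 0.12 rad, at rest and released (horizontal distance between green_stopper_mid and hole26 below 0.005 m and z of green_stopper_mid in the frame of hole26 between 0.003 and 0.009 m and angle between each of green_stopper_mid, amber_stopper_mid's own z axis and vertical below 0.12 rad and linear speed of each of green_stopper, amber_stopper below 0.03 m/s and contact force between each of green_stopper, amber_stopper and the fingers below 0.05 N and horizontal distance between amber_stopper_mid and hole38 below 0.005 m and z of amber_stopper_mid in the frame of hole38 between 0.003 and 0.009 m); the robot touches nothing.
It fails at once if another thing on the shelf (key box, coin cup, light clip, glasses case, tin, torch) is moved more than 30 mm (distance of any of key_box, coin_cup, light_clip, glasses_case, polish_tin, torch from where it was at the start of the episode above 0.03 m).
It fails at once if a stopper falls off the shelf (height (world z) of any of green_stopper_mid, amber_stopper_mid below 0.11 m).
It also fails if it takes over 59 s, if anything falls off the work surface, if the arm or the gripper's body presses on something with over 40 N, if the wrist force passes 120 N, or if a joint passes its speed limit or range.

### The arm

A 6-joint arm with a two-finger parallel gripper is mounted at the origin on the work surface. World frame = base frame: x ahead of the robot, y to its left, z up, the work surface at z = 0. Lengths are in m, angles in rad, forces in N, time in s.
With the tool pointing down it reaches from about 0.35 to 0.875 m from the base axis. Payload 15.5 kg.
Tool frame: the origin (TCP) lies between the finger pads; the fingertips stand ahead of it and the grasp point (between the pads) is the TCP (tcp_to_tips is the z of the fingertips in the tool frame, in m); z points along the fingers, y is the direction in which the jaws open and shut (so a half turn about z gives the same grasp; the last joint's range is limited). The gripper opens to 85 mm and grips with 20 to 120 N. Pads are 22 mm wide; open, the fingers measure 114 mm over their backs; the gripper's body (76 mm by 85 mm) begins 54 mm behind the grasp point. The pads swing forward as they close: fully open they stand 13 mm farther back than shut.
Start: joints at [-1.323, 0.494, 1.345, -0, 1.302, -0.096], TCP at [0.21, -0.589, 0.25] pointing down, gripper open.
Joint ranges: [-2.91, 2.91], [-0.82, 2.16], [0.22, 2.67], [-1.22, 4.37], [0.12, 2.79], [-3.08, 3.08]. Speed limits (rad/s): [1.89, 1.89, 2.57, 3.01, 3.01, 3.01].

### API

Orientations are given as a unit quaternion [x, y, z, w].
In Python, from rig import state, capture, close_job, masks_of, tip_of, tcp_to_tips gives the robot as it stands.
- The arm moves only by the tool carry_out, never from a script. Its argument "steps" is a list that holds one entry, the list of rows, each a list of 7 numbers: the opening in per cent of the stroke, from 0 (shut) to 100 (fully open), then the shift along the tool's x, y, z in m, then the turn, a rotation vector about the tool's x, y, z in rad. A call has 1 to 12 rows; each row shifts and turns the commanded pose from where the row before left it, along the tool's axes as they then stand; what a row does not reach is not made up. A row lasts 1/10 s, in which the tool goes at most 50 mm and 8.59 degrees, less where a joint would pass 70% of its speed; a pose out of reach is approached as far as the arm can. A call is refused whole if a number of a shift passes 0.05 or a number of a turn 0.15, either way. A call with a gripper value outside its range is refused whole. The fingers move at their own pace and stop on an object; the grip force is fixed at half the most. Time passes only in rows, so rows that do not move let the fingers close. It gives the time, the measured TCP pose, the force and the opening at its end, in the units of the state.
- state(): the state, without advancing time (a new reading comes with each control period).
- capture(name): name is "scene" or "top" or "wrist"; returns a dict with "img" (384x512x3 uint8, red, green, blue), "z_map" (384x512 float32, m along the optical axis (not along the pixel's ray), 0 where there is no reading), "fx", "fy", "cx", "cy" (pixels), "camera_from_world" (4x4, takes a point from world to camera coordinates); the wrist camera has in their place "hand_eye" (4x4, takes a point from camera to tool coordinates, whose origin is the TCP and whose axes are the flange's). Camera axes: x right, y up, looking along -z (the intrinsics and any distortion apply to the point x, -y, -z); pixel columns grow to the right and rows downward; lengths in m; the calibration is good to about 2 mm. A picture is of the moment at which its call begins: read the wrist's pose just before it.
- close_job(): hands the job in, once; it reports no verdict.
Trained networks look in a picture, given as the dict that the camera call returned (one of the last four; its "shot" number tells which), for a name from the list of things; names that differ only in an ending like _2 or _b are one class to them, and where a whole thing is asked for, a point or a joint stands for the part that bears it (a point fixed in the world has none). Each returns a list of dicts, best first, with "confidence" (0 to 1); they miss things now and then, are a little off and sometimes report something else, mostly with a low value. They report only what shows in the picture. A call takes as long as a camera call. They do not tell look-alikes from the thing itself.
- masks_of(query, picture): "region" (384x512 bool, what is visible of it) and "bbox" ([left, top, width, height] as shares, 0 to 1, of the picture: columns of its width, rows of its height, round what is visible of it).
- tip_of(query, picture): "point" ([row, column] as shares, 0 to 1, of the picture: columns of its width, rows of its height: a listed point, or the origin of a listed thing).
The state is a dict: "t": time; "joint_pos": joint angles; "qvel": joint speeds; "joint_torque": joint torques, N m; "tool_pos": TCP position; "orientation": TCP orientation; "force": force on the tool from outside, world axes, zero at the start; "torque": the same for the moment, N m; "opening": finger opening in m.
Only numpy, scipy, OpenCV 4.12 (cv2) and the standard library are available. Lean on these libraries where they do the work, as an engineer would, in place of code of your own. Each camera call takes 0.05 s, during which the arm holds its last target.

## Working session

There is one attempt and no reset: what is moved stays moved. The work goes in short steps, Python scripts to look and compute and a tool call to move; the robot and the scene stay as the last step left them, time stands still between calls to the robot, and variables do not carry over. Pictures are saved under pics/ and viewed, and the job is handed in when it is done.

Besides the shell and the picture viewer there is one more tool, called after "Emit:" as name([rows], argument=value, ...), one row to a line, values as JSON. carry_out: Moves the arm, as the interface text tells. Its arguments: {"type":"object","properties":{"steps":{"type":"array","items":{"type":"array","items":{"type":"array","items":{"type":"number"}}}}},"required":["steps"]}

```bash
mkdir -p pics; cat > h.py <<'E'
import numpy as np, cv2
from rig import state, capture, close_job, masks_of, tip_of, tcp_to_tips
from scipy.spatial.transform import Rotation as R
def w2c(p,s=None):
    if 'camera_from_world' in p: return np.linalg.inv(p['camera_from_world'])
    T=np.eye(4);T[:3,:3]=R.from_quat(s['orientation']).as_matrix();T[:3,3]=s['tool_pos']
    return T@p['hand_eye']
def pts(p,s=None):
    z=p['z_map'];v,u=np.mgrid[:384,:512]
    P=np.stack([(u-p['cx'])/p['fx']*z,-(v-p['cy'])/p['fy']*z,-z,np.ones_like(z)],-1)
    W=P@w2c(p,s).T
    W[z==0]=np.nan
    return W[...,:3]
def ray(p,u,v,h,s=None):
    T=w2c(p,s);d=T[:3,:3]@np.array([(u-p['cx'])/p['fx'],-(v-p['cy'])/p['fy'],-1]);o=T[:3,3]
    return o+d*(h-o[2])/d[2]
def save(p,n): cv2.imwrite('pics/'+n+'.png',p['img'][...,::-1])
E
python3 - <<'E'
from h import *
print(state(),tcp_to_tips)
for n in ['scene','top','wrist']:
    p=capture(n);save(p,n+'0');print(n,[k for k in p],p['fx'],p['cx'],p['cy'])
    np.savez(''+n+'0.npz',**{k:v for k,v in p.items() if v is not None})
E
```

```text
{'t': 0.0, 'joint_pos': array([-1.32344142e+00,  4.94203225e-01,  1.34610652e+00, -1.58753988e-05,
        1.30249082e+00, -9.54695570e-02]), 'qvel': array([ 1.08344754e-03,  7.38906231e-04,  6.17682839e-04, -1.59451136e-04,
       -3.08535829e-05,  9.01490240e-04]), 'joint_torque': array([-1.24667931e-03, -8.82178402e+01, -3.83863664e+01, -3.06932961e-04,
        1.00866548e-02, -3.19726155e-05]), 'tool_pos': array([ 0.21003013, -0.5883117 ,  0.24969611]), 'orientation': array([ 9.85344320e-01,  1.70576102e-01, -5.34520869e-05, -6.01631435e-04]), 'force': array([-0.02233195, -0.99530416, -0.17534017]), 'torque': array([ 0.01181953,  0.03055341, -0.03324873]), 'opening': 0.08553043760643865} 0.019
scene ['img', 'z_map', 'fx', 'fy', 'cx', 'cy', 'camera_from_world', 'shot'] 424.4976452039512 258.4528237984599 186.65795491710787
top ['img', 'z_map', 'fx', 'fy', 'cx', 'cy', 'camera_from_world', 'shot'] 356.0605494256717 255.48489763175144 190.08800667462958
wrist ['img', 'z_map', 'fx', 'fy', 'cx', 'cy', 'hand_eye', 'shot'] 270.08277165084485 253.27650288385968 188.63488080782602
```

View pics/scene0.png

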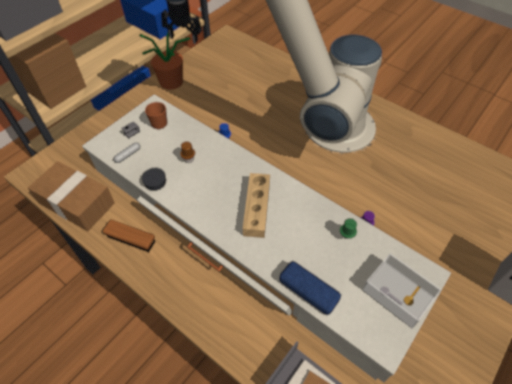

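View pics/top0.png

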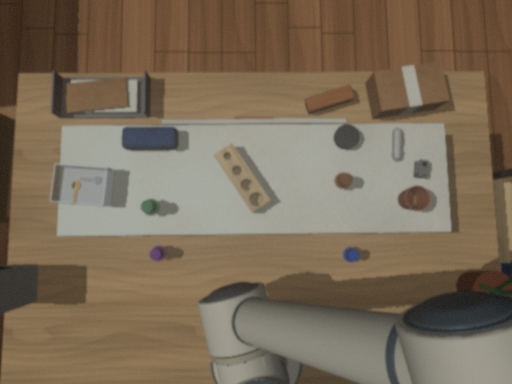

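View pics/wrist0.png

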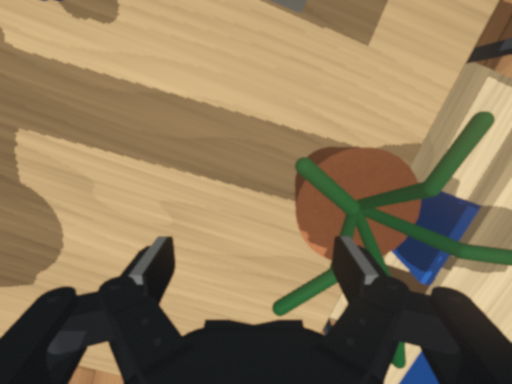

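Scene: the green stopper is at about (349,228) and amber at (187,150), with the stand between them at (257,205). Blue and purple look-alikes are on the table. Now I'll measure.

```bash
python3 - <<'E'
from h import *
s=state()
for n in ['scene','top']:
    p=capture(n);W=pts(p)
    for q in ['green_stopper','amber_stopper','stand','key_box','coin_cup','light_clip','glasses_case','polish_tin','torch']:
        for m in masks_of(q,p)[:3]:
            r=m['region'];P=W[r];P=P[~np.isnan(P[:,0])]
            if len(P)<3: continue
            print(n,q,round(m['confidence'],2),r.sum(),'med',np.median(P,0).round(3),'p5',np.percentile(P,3,0).round(3),'p95',np.percentile(P,97,0).round(3))
    for q,h in [('green_stopper_mid',.156),('amber_stopper_mid',.156),('hole20',.162),('hole26',.162),('hole32',.162),('hole38',.162)]:
        for m in tip_of(q,p)[:3]:
            v,u=m['point'];v=v*384-.5;u=u*512-.5
            print(n,q,round(m['confidence'],2),round(u,1),round(v,1),ray(p,u,v,h).round(4))
E
```

```text
scene green_stopper 0.76 254 med [0.49  0.3   0.181] p5 [0.467 0.279 0.152] p95 [0.5   0.316 0.195]
scene green_stopper 0.52 209 med [ 0.586 -0.486  0.141] p5 [ 0.561 -0.51   0.12 ] p95 [ 0.61  -0.474  0.159]
scene green_stopper 0.48 114 med [0.346 0.308 0.07 ] p5 [0.331 0.291 0.037] p95 [0.359 0.323 0.074]
scene amber_stopper 0.76 214 med [ 0.558 -0.245  0.173] p5 [ 0.537 -0.267  0.132] p95 [ 0.57  -0.234  0.195]
scene stand 0.84 1390 med [0.574 0.046 0.16 ] p5 [ 0.479 -0.024  0.126] p95 [0.654 0.107 0.165]
scene key_box 0.93 3141 med [0.534 0.496 0.128] p5 [0.488 0.422 0.12 ] p95 [0.603 0.566 0.175]
scene coin_cup 0.97 466 med [ 0.495 -0.447  0.166] p5 [ 0.463 -0.485  0.127] p95 [ 0.527 -0.419  0.191]
scene light_clip 0.72 3096 med [0.535 0.495 0.128] p5 [0.488 0.422 0.12 ] p95 [0.603 0.565 0.175]
scene light_clip 0.56 183 med [ 0.587 -0.485  0.141] p5 [ 0.565 -0.503  0.121] p95 [ 0.61  -0.474  0.159]
scene light_clip 0.39 1366 med [0.575 0.046 0.16 ] p5 [ 0.479 -0.023  0.127] p95 [0.654 0.107 0.165]
scene glasses_case 0.56 1669 med [0.691 0.31  0.163] p5 [0.655 0.236 0.136] p95 [0
[... 2566 characters left out ...]
0.5557 -0.2476  0.156 ]
top amber_stopper_mid 0.71 348.7 256.1 [ 0.3345 -0.2628  0.156 ]
top hole20 0.97 236.4 165.8 [0.5941 0.0526 0.162 ]
top hole20 0.97 253.9 199.1 [0.4978 0.0032 0.162 ]
top hole20 0.91 244.1 182.0 [0.547  0.0308 0.162 ]
top hole26 0.97 236.4 165.8 [0.5941 0.0526 0.162 ]
top hole26 0.97 253.9 199.1 [0.4978 0.0032 0.162 ]
top hole26 0.91 244.1 182.0 [0.547  0.0308 0.162 ]
top hole32 0.97 236.4 165.8 [0.5941 0.0526 0.162 ]
top hole32 0.97 253.9 199.1 [0.4978 0.0032 0.162 ]
top hole32 0.91 244.1 182.0 [0.547  0.0308 0.162 ]
top hole38 0.97 236.4 165.8 [0.5941 0.0526 0.162 ]
top hole38 0.97 253.9 199.1 [0.4978 0.0032 0.162 ]
top hole38 0.91 244.1 182.0 [0.547  0.0308 0.162 ]
```

```bash
python3 - <<'E'
from h import *
d=np.load('wrist0.npz');print(d['hand_eye'].round(3))
d=np.load('top0.npz')['img'];cv2.imwrite('pics/stand_zoom.png',cv2.resize(d[135:220,200:285,::-1],(595,595),interpolation=cv2.INTER_CUBIC))
E
```

```text
[[-0.     0.956  0.294  0.075]
 [ 1.     0.     0.     0.   ]
 [ 0.     0.294 -0.956 -0.124]
 [ 0.     0.     0.     1.   ]]
```

View pics/stand_zoom.png

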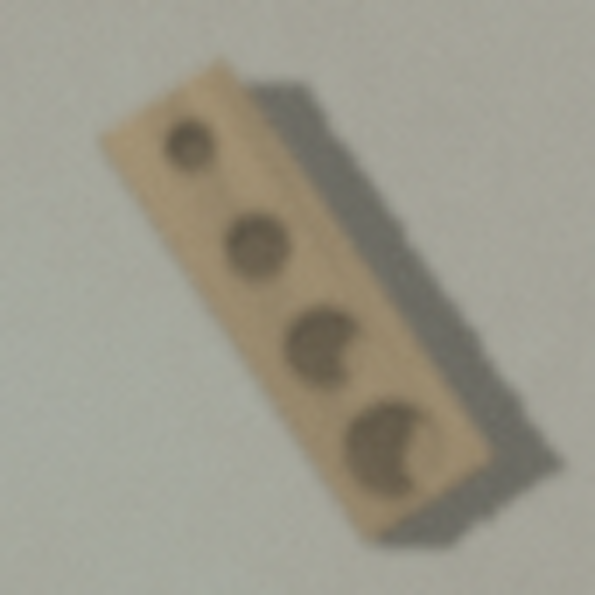

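Emit:
carry_out([
  [[100,0,0,-0.03,0,0,0.12],[100,0,0,-0.03,0,0,0.12],[100,0,0,-0.03,0,0,0.1]],
])

```text
t: 2.05
tool_pos: [0.21, -0.5885, 0.3413]
orientation: [1.0, -0.001, -0.0, -0.0]
force: [-0.4, 0.4, -0.5]
opening: 0.0851
```

The zoomed crop shows the narrow hole at the far/left end and the widest at the near end (pixels ~(385,448) in the zoom). Moving over amber now.

Emit:
carry_out([
  [[100,0.031,-0.0336,0,0,0,0],[100,0.031,-0.0336,0,0,0,0],[100,0.031,-0.0336,0,0,0,0],[100,0.031,-0.0336,0,0,0,0],[100,0.031,-0.0336,0,0,0,0],[100,0.031,-0.0336,0,0,0,0],[100,0.031,-0.0336,0,0,0,0],[100,0.031,-0.0336,0,0,0,0],[100,0.031,-0.0336,0,0,0,0],[100,0.031,-0.0336,0,0,0,0],[100,0,0,0,0,0,0],[100,0,0,0,0,0,0]],
])

```text
t: 3.25
tool_pos: [0.5196, -0.251, 0.3402]
orientation: [1.0, 0.002, -0.0, 0.0]
force: [-0.6, -0.2, 0.0]
opening: 0.0858
```

```bash
cat >> h.py <<'E'
def circ(P,r=None):
    from scipy.optimize import least_squares
    c0=P.mean(0)
    return c0
def knob(p,s,color):
    """fit sphere r=18 at knob, centre z=.174 to depth points"""
    from scipy.optimize import least_squares
    W=pts(p,s);out=[]
    q=color+'_stopper'
    for m in masks_of(q,p):
        P=W[m['region']];P=P[~np.isnan(P[:,0])]
        P=P[P[:,2]>np.nanmax(P[:,2])-0.02] if len(P) else P
        if len(P)<20: continue
        f=least_squares(lambda c:np.linalg.norm(P-c,axis=1)-.018,np.median(P,0)-[0,0,.015],loss='soft_l1',f_scale=.002)
        out.append((round(m['confidence'],2),len(P),f.x.round(4),round(float(np.sqrt(2*f.cost/len(P))),4),m['bbox']))
    return out
E
python3 - <<'E'
from h import *
s=state();p=capture('wrist');save(p,'w1');print(s['tool_pos'])
for k in knob(p,s,'amber'):print(k)
for m in tip_of('amber_stopper_mid',p):
    v,u=m['point'];v=v*384-.5;u=u*512-.5
    print(m['confidence'],u,v,ray(p,u,v,.156,s))
p=capture('top')
for k in knob(p,None,'amber'):print('top',k)
E
```

```text
[ 0.51956512 -0.25098693  0.34016378]
(0.69, 993, array([ 0.552 , -0.2548,  0.1783]), 0.002, [0.4592, 0.3292, 0.0852, 0.1039])
0.87 255.0904 144.38320000000002 [ 0.55265695 -0.25322325  0.156     ]
0.57 278.0792 259.1992 [ 0.40451124 -0.28398936  0.156     ]
```

View pics/w1.png

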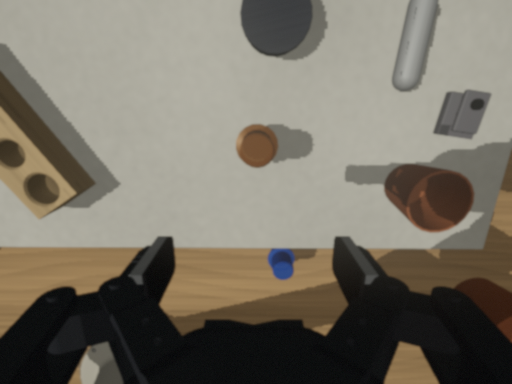

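Wrist view: the amber knob is at (256,145), matching both estimates (0.552,-0.254). I'll go over it and down partway.

Emit:
carry_out([
  [[100,0.0165,0.001,0.02,0,0,0],[100,0.016,0.001,0.03,0,0,0],[100,0,0,0.03,0,0,0],[100,0,0,0,0,0,0]],
])

```text
t: 3.9
tool_pos: [0.5498, -0.2534, 0.2567]
orientation: [1.0, 0.001, -0.003, -0.002]
force: [0.4, -0.3, -0.0]
opening: 0.0851
```

```bash
python3 - <<'E'
from h import *
s=state();p=capture('wrist');save(p,'w2');print(s['tool_pos'],s['orientation'])
for k in knob(p,s,'amber'):print(k)
for m in tip_of('amber_stopper_mid',p):
    v,u=m['point'];v=v*384-.5;u=u*512-.5
    print(m['confidence'],u,v,ray(p,u,v,.156,s))
E
```

```text
[ 0.54976488 -0.25344397  0.25669891] [ 9.99994312e-01  9.04550090e-04 -2.81484963e-03 -1.62326554e-03]
(0.91, 1833, array([ 0.5524, -0.2549,  0.1784]), 0.0019, [0.4469, 0.431, 0.1078, 0.1581])
0.6 280.4856 304.0888 [ 0.4341297  -0.28088276  0.156     ]
0.56 253.4008 192.4984 [ 0.5518877  -0.25354256  0.156     ]
```

View pics/w2.png

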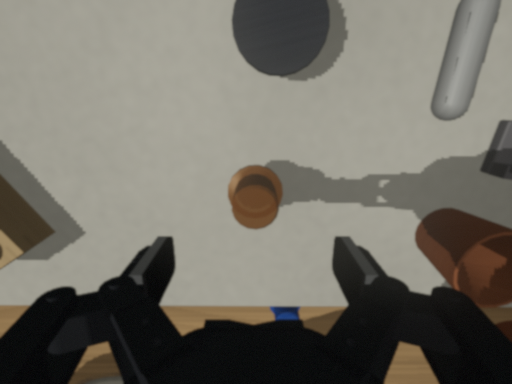

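Amber knob at (255,198), centred between the fingers. Descending and gripping.

Emit:
carry_out([
  [[100,0,0,0.03,0,0,0],[100,0,0,0.03,0,0,0],[100,0,0,0.02,0,0,0],[100,0,0,0,0,0,0],[0,0,0,0,0,0,0],[0,0,0,0,0,0,0],[0,0,0,0,0,0,0],[0,0,0,0,0,0,0],[0,0,0,0,0,0,0],[0,0,0,0,0,0,0]],
])

```text
t: 5.05
tool_pos: [0.5523, -0.254, 0.1818]
orientation: [1.0, 0.001, 0.001, 0.001]
force: [-3.0, 0.3, 12.1]
opening: 0.0343
```

Emit:
carry_out([
  [[0,0,0,-0.01,0,0,0],[0,0,0,-0.02,0,0,0],[0,0,0,-0.03,0,0,0],[0,0,0,-0.03,0,0,0],[0,0,0,0,0,0,0],[0,0,0,0,0,0,0]],
])

```text
t: 5.65
tool_pos: [0.5518, -0.2538, 0.2713]
orientation: [1.0, 0.001, 0.001, 0.0]
force: [0.5, -0.0, -0.7]
opening: 0.0343
```

```bash
python3 - <<'E'
from h import *
s=state();print(s);p=capture('wrist');save(p,'w3')
p=capture('scene');save(p,'s3')
p['img']=p['img']
i=p['img'][80:220,120:300,::-1];cv2.imwrite('pics/s3z.png',cv2.resize(i,(720,560),interpolation=cv2.INTER_CUBIC))
E
```

```text
{'t': 5.65, 'joint_pos': array([-5.29316243e-01,  4.48924621e-01,  1.36409783e+00,  1.11390713e-05,
        1.32692448e+00,  1.03866562e+00]), 'qvel': array([-0.00158629,  0.02541542,  0.02987345, -0.00117245, -0.00933429,
       -0.00092754]), 'joint_torque': array([ 4.20568942e-02, -8.86795378e+01, -4.14303374e+01,  1.64290748e-03,
        2.35541007e-01, -1.03133787e-04]), 'tool_pos': array([ 0.55180982, -0.25375496,  0.27130417]), 'orientation': array([9.99998673e-01, 1.40589022e-03, 7.12408235e-04, 4.11836679e-04]), 'force': array([ 4.84817777e-01, -2.46960121e-04, -6.62697085e-01]), 'torque': array([ 0.04979901, -0.02291682, -0.00408175]), 'opening': 0.03431545463458749}
```

View pics/w3.png

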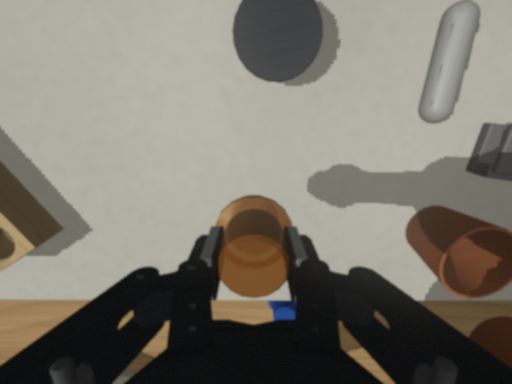

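View pics/s3z.png

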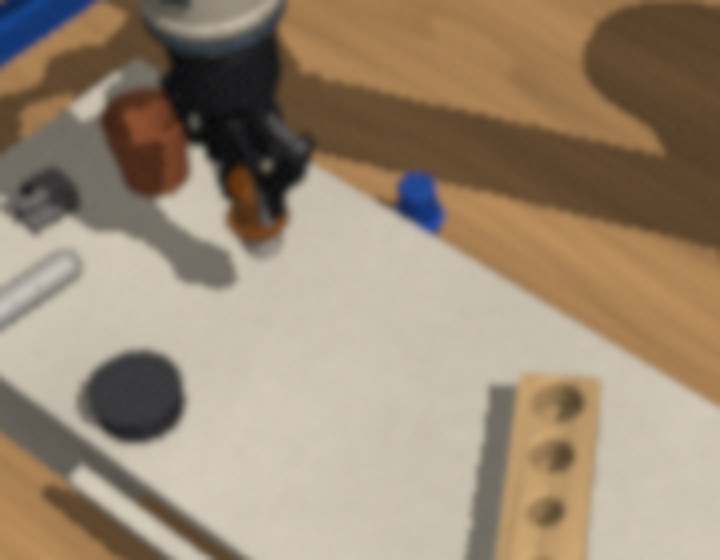

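Amber is gripped with its flange in view at about (255,262). Next I'll measure the stand holes from the wrist.

Emit:
carry_out([
  [[0,-0.018,-0.0425,-0.005,0,0,0],[0,-0.018,-0.0425,-0.005,0,0,0],[0,-0.018,-0.0425,-0.005,0,0,0],[0,-0.018,-0.0425,-0.005,0,0,0],[0,-0.018,-0.0425,-0.005,0,0,0],[0,-0.018,-0.0425,-0.005,0,0,0],[0,0,0,0,0,0,0],[0,0,0,0,0,0,0]],
])

```text
t: 6.55
tool_pos: [0.4425, 0.0017, 0.2999]
orientation: [1.0, 0.002, -0.0, 0.0]
force: [0.3, -0.3, -0.8]
opening: 0.0342
```

```bash
python3 - <<'E'
from h import *
s=state();p=capture('wrist');save(p,'w4');print(s['tool_pos'],s['orientation'],np.abs(s['qvel']).max())
W=pts(p,s)
for m in tip_of('hole38',p):
    v,u=m['point'];v=v*384-.5;u=u*512-.5
    print(m['confidence'],u,v,ray(p,u,v,.162,s))
m=masks_of('stand',p)[0];r=m['region'];P=W[r];P=P[(np.abs(P[:,2]-.162)<.006)]
print(m['confidence'],len(P),np.median(P,0),cv2.minAreaRect((P[:,:2]*1000).astype(np.float32)))
for k in knob(p,s,'amber'):print(k)
E
```

```text
[0.4424531  0.00174145 0.29994706] [ 9.99996930e-01  2.45186548e-03 -3.57909814e-04  1.99084719e-05] 0.037963675837100724
0.88 227.4936 78.41199999999999 [0.54085565 0.02506989 0.162     ]
0.75 256.3192 125.4136 [ 0.49967175 -0.00120205  0.162     ]
0.67 196.876 23.116 [0.58456642 0.05013671 0.162     ]
0.84 9060 [0.55452977 0.02926738 0.16194701] ((548.5496215820312, 27.946331024169922), (166.30531311035156, 62.14630889892578), 33.18170928955078)
(0.96, 625, array([ 0.3307, -0.3011,  0.0585]), 0.0017, [0.826, 0.551, 0.099, 0.1049])
(0.83, 4390, array([0.4429, 0.0013, 0.2965]), 0.0018, [0.4188, 0.5081, 0.1559, 0.2664])
```

View pics/w4.png

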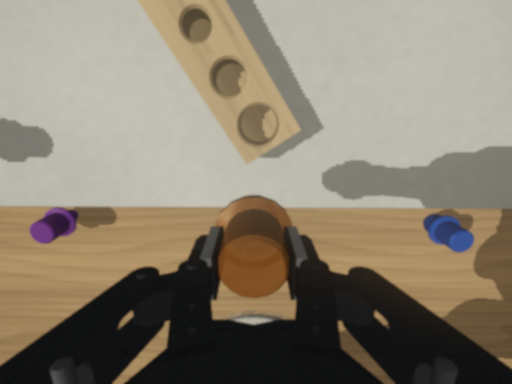

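```bash
cat >> h.py <<'E'
def rect(p,s,x0,x1,y0,y1,h,res=.0005):
    # metric overhead: rows = x descending, cols = y descending
    T=np.linalg.inv(w2c(p,s))
    X,Y=np.meshgrid(np.arange(x1,x0,-res),np.arange(y1,y0,-res),indexing='ij')
    C=np.stack([X,Y,0*X+h,1+0*X],-1)@T.T
    u=p['cx']+p['fx']*C[...,0]/-C[...,2];v=p['cy']-p['fy']*C[...,1]/-C[...,2]
    return cv2.remap(p['img'],u.astype(np.float32),v.astype(np.float32),cv2.INTER_CUBIC)
E
python3 - <<'E'
from h import *
s=state();p=capture('wrist')
i=rect(p,s,.46,.62,-.05,.09,.162)
g=cv2.GaussianBlur(cv2.cvtColor(i,cv2.COLOR_RGB2GRAY),(5,5),0)
c=cv2.HoughCircles(g,cv2.HOUGH_GRADIENT,1,60,param1=60,param2=12,minRadius=22,maxRadius=46)
o=cv2.resize(i,None,fx=2,fy=2)[...,::-1].copy()
for x,y,r in (c[0] if c is not None else []):
    print('c',round(.62-y*.0005,4),round(.09-x*.0005,4),'r',r*.5)
    cv2.circle(o,(int(2*x),int(2*y)),int(2*r),(0,0,255),1)
cv2.imwrite('pics/r4.png',o)
print(s['tool_pos'])
E
```

```text
c 0.5008 -0.0023 r 19.8
c 0.5838 0.0518 r 14.6
c 0.5422 0.0253 r 17.0
[4.43258840e-01 1.76023588e-04 2.99842493e-01]
```

View pics/r4.png

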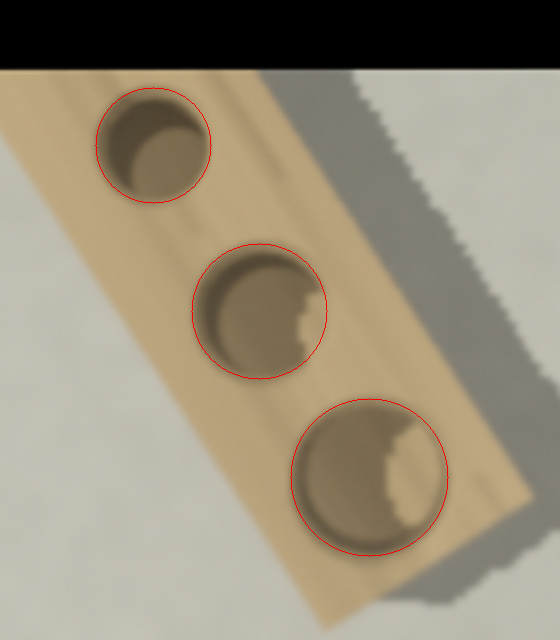

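Circles fit the 38/32/26 rims well: hole38 is (0.5007,-0.0022) and hole26 is (0.584,0.052). Moving amber above hole38.

Emit:
carry_out([
  [[0,0.02,0.001,0,0,0,0],[0,0.02,0.001,0,0,0,0],[0,0.017,0.0005,0,0,0,0],[0,0,0,0.03,0,0,0],[0,0,0,0.02,0,0,0],[0,0,0,0,0,0,0],[0,0,0,0,0,0,0],[0,0,0,0,0,0,0]],
])

```text
t: 7.6
tool_pos: [0.5005, -0.0016, 0.2513]
orientation: [1.0, 0.001, 0.001, 0.0]
force: [0.7, -0.2, -0.6]
opening: 0.0343
```

```bash
python3 - <<'E'
from h import *
for _ in range(3):
    s=state();p=capture('wrist');print(s['tool_pos'],s['orientation'])
save(p,'w5')
for k in knob(p,s,'amber'):print(k)
i=rect(p,s,.46,.64,-.05,.11,.162)
g=cv2.GaussianBlur(cv2.cvtColor(i,cv2.COLOR_RGB2GRAY),(5,5),0)
c=cv2.HoughCircles(g,cv2.HOUGH_GRADIENT,1,60,param1=60,param2=12,minRadius=18,maxRadius=46)
for x,y,r in c[0]: print('c',round(.64-y*.0005,4),round(.11-x*.0005,4),'r',r*.5)
p=capture('scene');save(p,'s5');i=p['img'][130:250,190:330,::-1];cv2.imwrite('pics/s5z.png',cv2.resize(i,(700,600),interpolation=cv2.INTER_CUBIC))
E
```

```text
[ 0.50054755 -0.0016488   0.25132502] [9.99999042e-01 1.17524990e-03 7.28176972e-04 7.38644956e-05]
[ 0.50054054 -0.00159357  0.25136327] [9.99998870e-01 1.22413841e-03 8.66924339e-04 1.01898911e-04]
[ 0.50049005 -0.00150834  0.25132073] [9.99998748e-01 1.30005613e-03 8.96153737e-04 1.01787370e-04]
(0.9, 4392, array([ 0.5009, -0.002 ,  0.2479]), 0.0018, [0.4162, 0.5044, 0.1607, 0.2753])
(0.79, 756, array([ 0.331 , -0.3012,  0.0587]), 0.0017, [0.8502, 0.7148, 0.1084, 0.0901])
c 0.5422 0.0252 r 16.65
c 0.5838 0.0517 r 14.75
c 0.6258 0.0788 r 11.8
c 0.5002 -0.0033 r 20.5
c 0.4702 -0.0008 r 22.7
c 0.5037 -0.0338 r 12.6
```

View pics/w5.png

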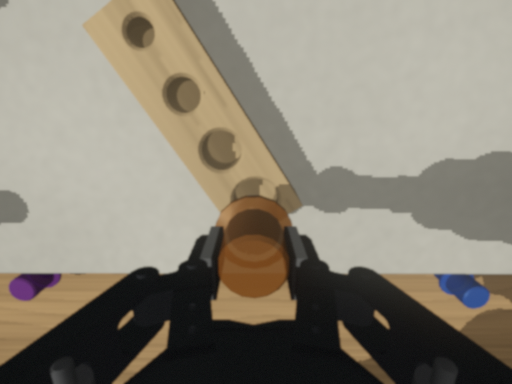

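View pics/s5z.png

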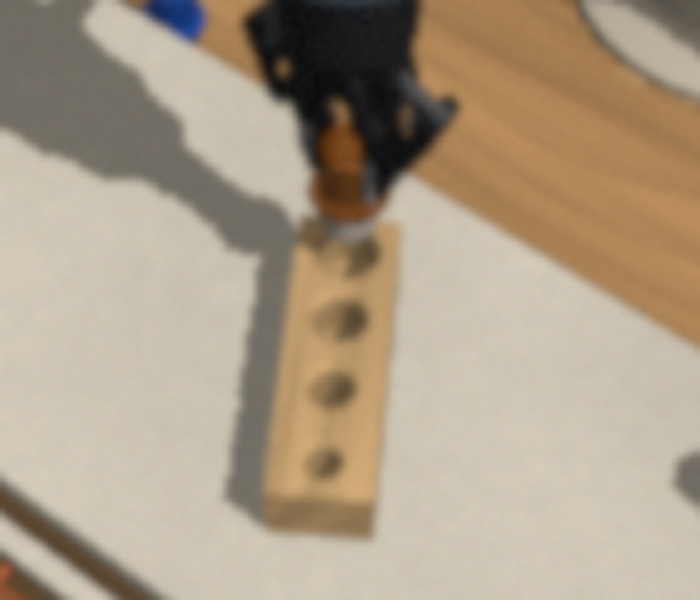

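Amber's stem is over hole38 to within about 1 mm. Lowering.

Emit:
carry_out([
  [[0,0,0,0.01,0,0,0],[0,0,0,0.01,0,0,0],[0,0,0,0.008,0,0,0],[0,0,0,0.005,0,0,0],[0,0,0,0.005,0,0,0],[0,0,0,0.005,0,0,0],[0,0,0,0,0,0,0]],
])

```text
t: 8.55
tool_pos: [0.4997, -0.0013, 0.2067]
orientation: [1.0, 0.001, -0.0, -0.0]
force: [-0.1, -0.4, -0.6]
opening: 0.0344
```

It's in the hole by about 16 mm with no contact force. Continuing.

Emit:
carry_out([
  [[0,0,0,0.005,0,0,0],[0,0,0,0.004,0,0,0],[0,0,0,0.002,0,0,0],[0,0,0,0.002,0,0,0],[0,0,0,0,0,0,0]],
])

```text
t: 9.05
tool_pos: [0.4999, -0.0013, 0.1941]
orientation: [1.0, 0.001, -0.0, 0.0]
force: [1.2, -0.5, -0.8]
opening: 0.0343
```

Emit:
carry_out([
  [[100,0,0,0,0,0,0],[100,0,0,0,0,0,0],[100,0,0,0,0,0,0],[100,0,0,0,0,0,0],[100,0,0,-0.02,0,0,0],[100,0,0,-0.04,0,0,0],[100,0,0,-0.045,0,0,0],[100,0,0,0,0,0,0],[100,0,0,0,0,0,0]],
])

```text
t: 9.95
tool_pos: [0.5003, -0.0014, 0.3002]
orientation: [1.0, 0.001, 0.001, 0.0]
force: [0.1, 0.5, -0.5]
opening: 0.0852
```

```bash
python3 - <<'E'
from h import *
s=state();p=capture('wrist');save(p,'w6');print(s['tool_pos'])
for k in knob(p,s,'amber'):print(k)
for m in masks_of('amber_stopper',p):
    P=pts(p,s)[m['region']];print(np.nanpercentile(P,[1,99],axis=0))
p=capture('scene');save(p,'s6');i=p['img'][130:250,190:330,::-1];cv2.imwrite('pics/s6z.png',cv2.resize(i,(700,600),interpolation=cv2.INTER_CUBIC))
E
```

```text
[ 0.50028755 -0.00136428  0.30016738]
(0.89, 1402, array([ 0.5   , -0.002 ,  0.1904]), 0.0019, [0.4508, 0.4242, 0.0924, 0.1383])
[[ 0.48267419 -0.02454072  0.16134041]
 [ 0.52261575  0.02050191  0.20541362]]
[[ 0.31008907 -0.31837913  0.00756813]
 [ 0.35133419 -0.27811721  0.0734219 ]]
```

View pics/w6.png

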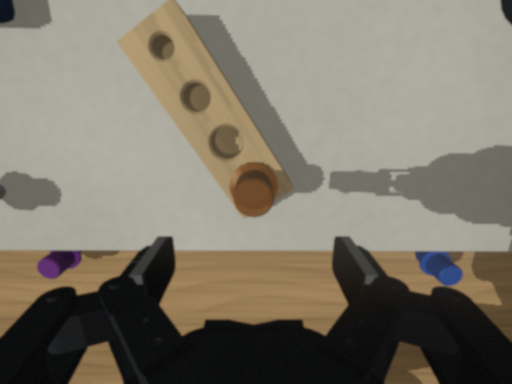

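View pics/s6z.png

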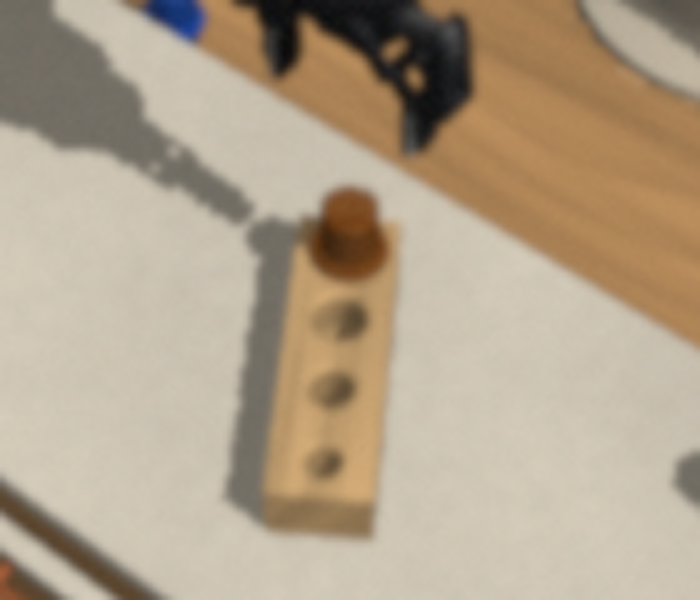

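Amber is home: its knob is 12.1 mm above its shelf height where 12 mm is expected, at (0.500,-0.002). Now the green one.

Emit:
carry_out([
  [[100,-0.006,-0.037,0,0,0,0],[100,-0.006,-0.037,0,0,0,0],[100,-0.006,-0.037,0,0,0,0],[100,-0.006,-0.037,0,0,0,0],[100,-0.006,-0.037,0,0,0,0],[100,-0.006,-0.037,0,0,0,0],[100,-0.006,-0.037,0,0,0,0],[100,-0.006,-0.037,0,0,0,0],[100,0,0,0,0,0,0],[100,0,0,0,0,0,0]],
])

```text
t: 11.15
tool_pos: [0.4506, 0.2949, 0.2983]
orientation: [1.0, 0.002, -0.001, 0.001]
force: [-0.5, -0.1, -0.4]
opening: 0.0854
```

```bash
python3 - <<'E'
from h import *
s=state();p=capture('wrist');save(p,'w7');print(s['tool_pos'])
for k in knob(p,s,'green'):print(k)
E
```

```text
[0.4505562  0.29491932 0.29828608]
(0.88, 524, array([0.3424, 0.3056, 0.0585]), 0.0018, [0.4527, 0.5523, 0.059, 0.1023])
(0.83, 1350, array([0.4809, 0.2985, 0.1784]), 0.002, [0.4434, 0.3354, 0.0891, 0.1339])
```

View pics/w7.png

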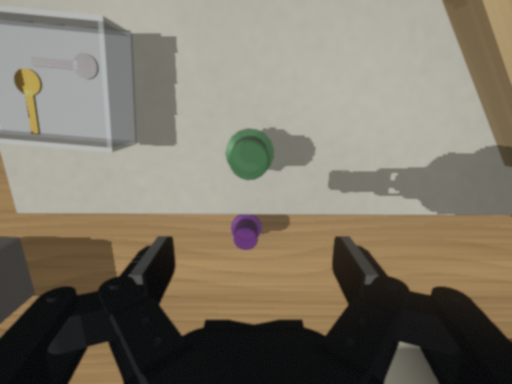

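Green knob at (250,153); the purple decoy at (246,230) is on the table, lower down. Positioning and gripping green.

Emit:
carry_out([
  [[100,0.015,-0.0015,0,0,0,0],[100,0.015,-0.0015,0,0,0,0],[100,0,0,0.03,0,0,0],[100,0,0,0.03,0,0,0],[100,0,0,0.03,0,0,0],[100,0,0,0.028,0,0,0],[100,0,0,0,0,0,0],[0,0,0,0,0,0,0],[0,0,0,0,0,0,0],[0,0,0,0,0,0,0],[0,0,0,0,0,0,0],[0,0,0,0,0,0,0]],
])

```text
t: 12.45
tool_pos: [0.4818, 0.2979, 0.1827]
orientation: [1.0, 0.001, 0.001, -0.0]
force: [-0.9, -1.8, 9.7]
opening: 0.0341
```

Emit:
carry_out([
  [[0,0,0,0,0,0,0],[0,0,0,-0.01,0,0,0],[0,0,0,-0.02,0,0,0],[0,0,0,-0.03,0,0,0],[0,0,0,-0.03,0,0,0],[0,0,0,-0.03,0,0,0],[0,0,0,0,0,0,0],[0,0,0,0,0,0,0]],
])

```text
t: 13.25
tool_pos: [0.4811, 0.2977, 0.3021]
orientation: [1.0, 0.001, 0.001, -0.0]
force: [-0.4, 0.2, -2.9]
opening: 0.0342
```

```bash
python3 - <<'E'
from h import *
s=state();p=capture('wrist');save(p,'w8');print(s['tool_pos'],s['force'])
for k in knob(p,s,'green'):print(k)
E
```

```text
[0.4810915  0.29769196 0.30214034] [-0.40912128  0.19631792 -2.91682571]
(0.64, 4317, array([0.4808, 0.2974, 0.2977]), 0.0018, [0.4225, 0.5078, 0.1408, 0.2625])
```

View pics/w8.png

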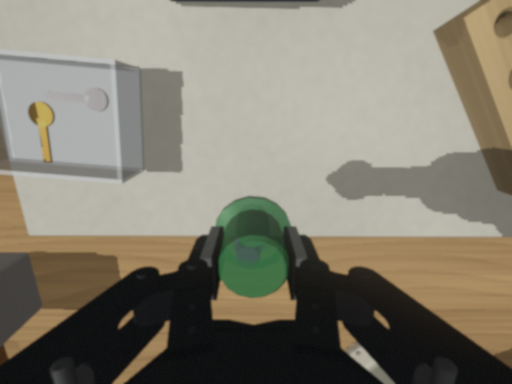

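Green is held, clear of the shelf. Moving to a viewing spot just before hole26.

Emit:
carry_out([
  [[0,0.008,0.041,0,0,0,0],[0,0.008,0.041,0,0,0,0],[0,0.008,0.041,0,0,0,0],[0,0.008,0.041,0,0,0,0],[0,0.008,0.041,0,0,0,0],[0,0.008,0.041,0,0,0,0],[0,0,0,0,0,0,0],[0,0,0,0,0,0,0],[0,0,0,0,0,0,0]],
])

```text
t: 14.25
tool_pos: [0.5293, 0.0524, 0.3007]
orientation: [1.0, 0.002, -0.001, -0.0]
force: [-0.3, -0.1, -1.5]
opening: 0.0342
```

```bash
python3 - <<'E'
from h import *
s=state();p=capture('wrist');save(p,'w9');print(s['tool_pos'])
for k in knob(p,s,'green'):print(k)
i=rect(p,s,.5,.66,-.03,.13,.162)
g=cv2.GaussianBlur(cv2.cvtColor(i,cv2.COLOR_RGB2GRAY),(5,5),0)
c=cv2.HoughCircles(g,cv2.HOUGH_GRADIENT,1,60,param1=60,param2=12,minRadius=18,maxRadius=46)
o=cv2.resize(i,None,fx=2,fy=2)[...,::-1].copy()
for x,y,r in c[0]:
    print('c',round(.66-y*.0005,4),round(.13-x*.0005,4),'r',r*.5);cv2.circle(o,(int(2*x),int(2*y)),int(2*r),(0,0,255),1)
for x in (cv2.imwrite('pics/r9.png',o[:600]),):pass
E
```

```text
[0.52934361 0.05237514 0.3006704 ]
(0.96, 4321, array([0.529 , 0.052 , 0.2963]), 0.0018, [0.4238, 0.507, 0.1412, 0.2708])
c 0.5423 0.0242 r 15.7
c 0.5843 0.0522 r 13.75
c 0.6253 0.0797 r 10.7
c 0.5013 0.0012 r 20.5
```

View pics/r9.png

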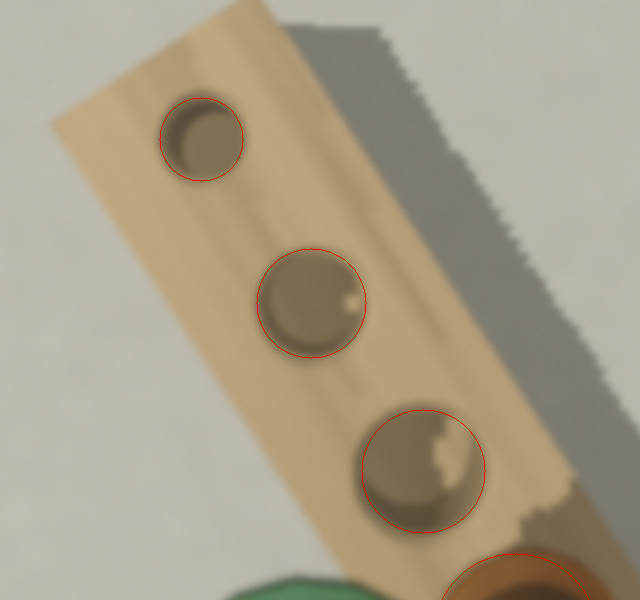

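Hole26 is at (0.584,0.052) again. Moving 55 mm forward and down to just above it.

Emit:
carry_out([
  [[0,0.02,0,0,0,0,0],[0,0.02,0,0,0,0,0],[0,0.015,0,0,0,0,0],[0,0,0,0.03,0,0,0],[0,0,0,0.03,0,0,0],[0,0,0,0,0,0,0],[0,0,0,0,0,0,0],[0,0,0,0,0,0,0]],
])

```text
t: 15.15
tool_pos: [0.5855, 0.0523, 0.2429]
orientation: [1.0, 0.002, 0.001, 0.0]
force: [0.6, -0.0, -0.7]
opening: 0.0343
```

```bash
python3 - <<'E'
from h import *
s=state();p=capture('wrist');print(s['tool_pos'],s['orientation'])
for k in knob(p,s,'green'):print(k)
i=rect(p,s,.5,.66,-.03,.13,.162)
g=cv2.GaussianBlur(cv2.cvtColor(i,cv2.COLOR_RGB2GRAY),(5,5),0)
c=cv2.HoughCircles(g,cv2.HOUGH_GRADIENT,1,60,param1=60,param2=12,minRadius=18,maxRadius=46)
for x,y,r in c[0]:print('c',round(.66-y*.0005,4),round(.13-x*.0005,4),'r',r*.5)
p=capture('scene');i=p['img'][130:250,190:330,::-1];cv2.imwrite('pics/s10z.png',cv2.resize(i,(700,600),interpolation=cv2.INTER_CUBIC))
E
```

```text
[0.58550048 0.05231223 0.24294239] [9.99997912e-01 1.71346418e-03 1.11331274e-03 1.23462607e-05]
(0.96, 4372, array([0.5851, 0.052 , 0.2386]), 0.0018, [0.4223, 0.5076, 0.1387, 0.2654])
c 0.5578 0.0517 r 22.7
c 0.6263 0.0802 r 10.8
c 0.5252 0.0002 r 22.7
c 0.6123 0.0497 r 22.7
c 0.5202 0.1032 r 14.7
c 0.5658 -0.0133 r 13.3
c 0.5858 0.0192 r 18.15
```

View pics/s10z.png

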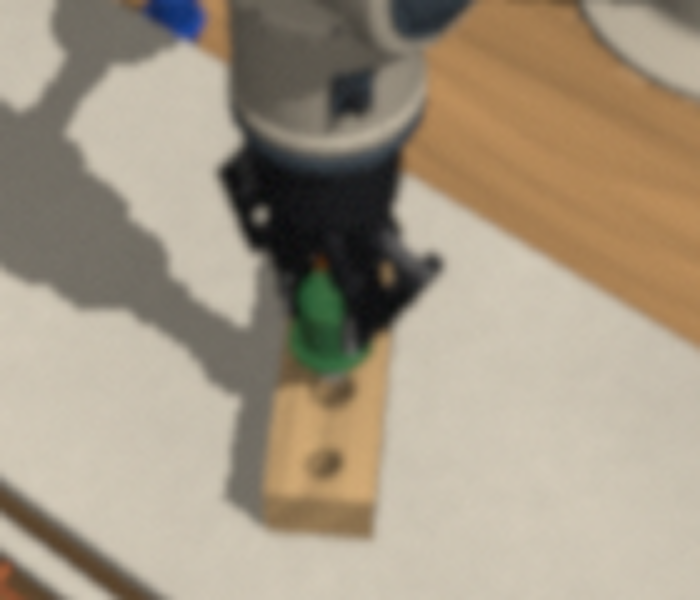

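Aligned within 1 mm, so I'm lowering with a 0.5 mm correction.

Emit:
carry_out([
  [[0,-0.0005,0,0.006,0,0,0],[0,0,0,0.006,0,0,0],[0,0,0,0.006,0,0,0],[0,0,0,0.006,0,0,0],[0,0,0,0.005,0,0,0],[0,0,0,0.005,0,0,0],[0,0,0,0,0,0,0]],
])

```text
t: 16.0
tool_pos: [0.584, 0.0519, 0.2065]
orientation: [1.0, 0.001, -0.001, -0.0]
force: [-0.1, 0.2, -0.8]
opening: 0.0341
```

No contact force and about 17 mm into the hole. Continuing to the seat, then releasing.

Emit:
carry_out([
  [[0,0,0,0.005,0,0,0],[0,0,0,0.003,0,0,0],[0,0,0,0.002,0,0,0],[0,0,0,0.0015,0,0,0],[0,0,0,0,0,0,0]],
])

```text
t: 16.5
tool_pos: [0.5843, 0.0519, 0.1956]
orientation: [1.0, 0.001, -0.0, -0.0]
force: [0.2, 0.2, -0.8]
opening: 0.0344
```

Emit:
carry_out([
  [[100,0,0,0,0,0,0],[100,0,0,0,0,0,0],[100,0,0,0,0,0,0],[100,0,0,0,0,0,0],[100,0,0,-0.02,0,0,0],[100,0,0,-0.04,0,0,0],[100,0,0,-0.045,0,0,0],[100,-0.04,0,0,0,0,0],[100,-0.04,0,0,0,0,0],[100,0,0,0,0,0,0],[100,0,0,0,0,0,0]],
])

```text
t: 17.6
tool_pos: [0.504, 0.0517, 0.3013]
orientation: [1.0, 0.001, 0.0, 0.0]
force: [1.1, -0.2, 0.8]
opening: 0.0854
```

```bash
python3 - <<'E'
from h import *
s=state();p=capture('wrist');save(p,'w11');print(s['tool_pos'])
for c in('green','amber'):
  for k in knob(p,s,c):print(c,k)
p=capture('scene');save(p,'s11');i=p['img'][130:250,190:330,::-1];cv2.imwrite('pics/s11z.png',cv2.resize(i,(700,600),interpolation=cv2.INTER_CUBIC))
W=pts(p)
for q in ['key_box','coin_cup','light_clip','glasses_case','polish_tin','torch']:
    for m in masks_of(q,p)[:1]:print(q,np.nanmedian(W[m['region']],0).round(3))
E
```

```text
[0.50397381 0.05171677 0.30130182]
green (0.96, 1686, array([0.583 , 0.0518, 0.1903]), 0.002, [0.4475, 0.1914, 0.0973, 0.1398])
green (0.8, 567, array([0.3423, 0.3048, 0.0587]), 0.0017, [0.143, 0.6615, 0.0832, 0.0677])
amber (0.95, 1415, array([ 0.5001, -0.0016,  0.1904]), 0.0019, [0.5531, 0.4281, 0.1023, 0.1469])
key_box [0.533 0.497 0.128]
coin_cup [ 0.495 -0.449  0.166]
light_clip [ 0.589 -0.486  0.147]
glasses_case [0.691 0.311 0.163]
polish_tin [ 0.687 -0.264  0.149]
torch [ 0.661 -0.42   0.143]
```

View pics/w11.png

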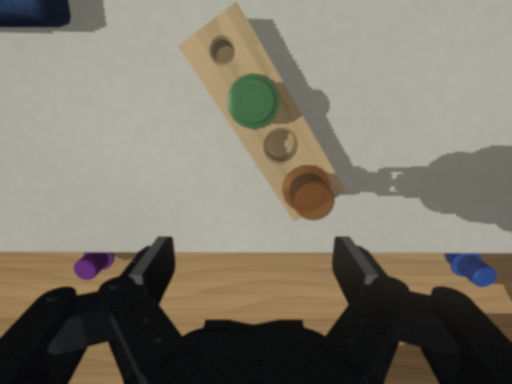

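View pics/s11z.png

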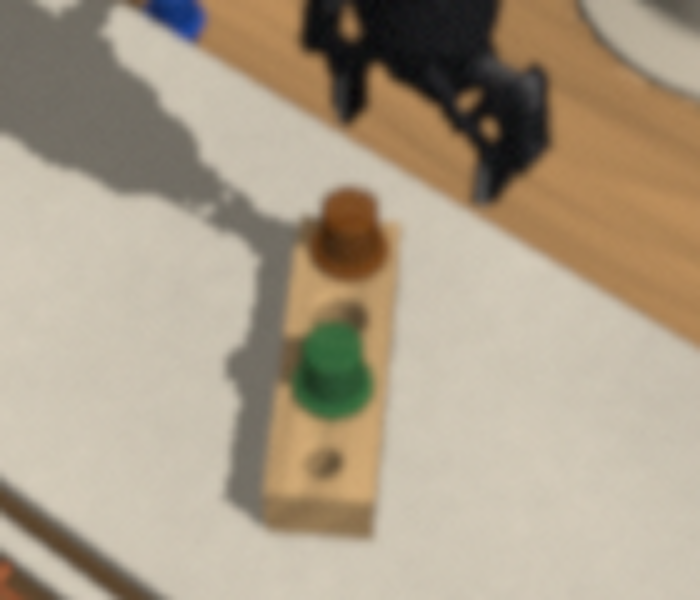

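Both stoppers are upright and seated (green at (254,100), amber at (309,192)), and the gripper is clear. Handing in.

```bash
python3 -c "
from h import *
print(state()['force']);print(close_job())"
```

```text
[ 0.31509791  0.24544542 -0.00569984]
the job is handed in; nothing more can be done
None
```

Both stoppers are in the stand and the job is handed in, at about 18 s of the 59 s allowed. The amber one is in the 38 mm hole and the green one in the 26 mm hole.

- **Seating:** in the last wrist-camera check, both knobs sat about 12 mm higher than they did on the shelf, which is what fully home should give. Each was within about 1.5 mm of its hole centre, and both look upright.
- **Release:** the gripper is open, about 0.1 m above the stand and clear of both stoppers. The wrist force was near zero.
- **Bystanders:** the key box, coin cup, torch and glasses case measured within 3 mm of where they started. The light clip read within 7 mm. The tin's starting position was only found in the top view, because the network mistook the stand for it in the scene view. Its final scene-view reading is within 10 mm of that. Different views of the same still object differed by about that much, and the arm never went near the clip or the tin.
- **Gripping force:** the wrist force rose to about 12 N for amber and 10 N for green as the fingers closed. It was back near zero shortly after each lift, far below the limits.

No check failed. The only disagreements were the network mix-ups between similar things, settled by looking at the pictures and the measured heights.

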